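Level the display riser at the model fair

ROBOT

A 7-joint arm with a two-finger parallel gripper is mounted at the origin on the work surface. World frame = base frame: x ahead of the robot, y to its left, z up, the work surface at z = 0. Lengths are in m, angles in rad, forces in N, time in s.
With the tool pointing down it reaches from about 0.425 to 0.925 m from the base axis. Payload 6.8 kg.
Tool frame: the origin (TCP) lies at the very end of the fingers, on their centre line; the grasp point (between the pads) lies 19 mm behind it; z points along the fingers, y is the line along which they close (so a half turn about z gives the same grasp; the last joint's range is limited). The gripper opens to 85 mm and grips with 20 to 120 N. Pads are 22 mm wide; open, the fingers measure 114 mm over their backs; the gripper's body (76 mm by 85 mm) begins 54 mm behind the grasp point. The pads swing forward as they close: fully open they stand 13 mm farther back than shut.
Start: joints at [-1.256, 0.477, 0.022, 1.555, -0.011, 1.109, -0.083], TCP at [0.277, 0.616, 0.231] pointing down, gripper open.
Joint ranges: [-2.96, 2.96], [-0.34, 2.1], [-1.41, 1.46], [0.24, 2.44], [-1.37, 4.51], [0.17, 1.92], [-2.96, 2.96]. Speed limits (rad/s): [2.39, 2.39, 3.14, 3.14, 3.14, 3.14, 3.14].

INTERFACE

Orientations are given as a unit quaternion [w, x, y, z].
In Python, from station import telemetry, viewer, job, search_frame, cut_out gives the robot as it stands. The module is installed in compiled form; this text tells all that it offers.
- The arm moves only by the shell command python3 -m crank 'ROWS' [FORCE]. ROWS is JSON, a list of rows, each an object with "delta_rot": the turn, a rotation vector about the tool's x, y, z in degrees, a list of three; "xyz": the shift along the tool's x, y, z in m, a list of three; "fingers": the gripper command: -1 is fully open, 1 is shut, values between are in proportion. In form: [{"delta_rot": [ax, ay, az], "xyz": [dx, dy, dz], "fingers": fingers}, ...]. A call has 1 to 10 rows; each row is the pose to reach, as a shift and turn from the pose commanded when the call began, along the tool's axes at that moment; what a row does not reach only later rows make up. A row lasts 1/10 s, in which the tool goes at most 50 mm and 8.59 degrees, less where a joint would pass 70% of its speed; a pose out of reach is approached as far as the arm can. A call with a gripper value outside its range is refused whole. The fingers move at their own pace and stop on an object; FORCE is the grip in N (left out, the last holds). Time passes only in rows, so rows that repeat a pose let the fingers close. It gives the time, the measured TCP pose, the force, the opening and the grip force at its end, in the units of the state.
- telemetry.get_obs(): the state, without advancing time (a new reading comes with each control period).
- viewer.read_camera(name): name is "scene" or "top"; returns a dict with "img" (384x512x3 uint8, red, green, blue), "fx", "fy", "cx", "cy" (pixels), "origin" and "rotation" of the camera in the world. Camera axes: x right, y up, looking along -z (the intrinsics and any distortion apply to the point x, -y, -z); pixel columns grow to the right and rows downward; lengths in m; the calibration is good to about 2 mm. A picture is of the moment at which its call begins. There is no depth.
- job.hand_in(): hands the job in; it is judged then, once.
Trained networks look in the newest picture that a camera, given by its name, has taken for a name from the list of things; names that differ only in an ending like _2 or _b are one class to them, and where a whole thing is asked for, a point or a joint stands for the part that bears it (a point fixed in the world has none). Each returns a list of dicts, best first, with "score" (0 to 1); they miss things now and then, are a little off and sometimes report something else, mostly with a low value. They report only what shows in the picture. A call takes as long as a camera call.
- search_frame(camera, thing): "pixel" ([column, row] in pixels, amid what is visible of it).
- cut_out(camera, thing): "pixels" (384x512 bool, what is visible of it) and "pixel" ([column, row] in pixels, amid what is visible of it).
The state is a dict: "t": time; "q": joint angles; "joint_vel": joint speeds; "joint_torque": joint torques, N m; "eef_pos": TCP position; "tool_rot": TCP orientation; "contact_force": force on the tool from outside, world axes, zero at the start; "torque": the same for the moment, N m; "gripper_width": opening from 0.0 (shut) to 1.0 (fully open); "grasp_force": force on a finger pad.
Only numpy, scipy, OpenCV 4.12 (cv2) and the standard library are available. Lean on these libraries where they do the work, as an engineer would, in place of code of your own. Each camera call takes 0.05 s, during which the arm holds its last target. There are 200 camera calls.

TASK

The white display riser stands out of level, so model wagons would roll off it. Lay the spirit level flat and lengthways on the middle of the riser's board and let go of it; then turn the black wing knob of the levelling foot until the bubble rests between the two black lines; finally press the level down onto the board from above, firmly (about 10 N), and finish while still pressing it, with the bubble between its lines. Leave the knob where you set it and do not disturb the model wagon, house and boxed car nearby.

Things in the scene. Friction and masses are not known exactly. Their poses are not given: they have to be found in the camera images.
- level: Aluminium spirit level, a box 240 (its x) x 40 (its y) x 30 mm (its z) with black end caps, about 0.4 kg, starting on the table. Origin: centre of its underside. The whole top, clear vial cover included, is flush and solid at 30 mm and may be pressed anywhere. A green vial window 90 mm long lies in the middle of its top.
- bubble (a joint): Position of the pale bubble (20 mm long) along the level's vial, in m: 0 is central, positive towards the level's +x end, stops at +-0.032. The bubble lies between the two black lines (29 mm apart inside) when within +-0.0045. It runs to the uphill end, 1 mm per milliradian of tilt, and needs about 2 s to settle after a change.
- board: White board of the riser, 110 mm wide (its x) and 310 mm long (its y), 15 mm thick, top about 100 mm above the table; it is hinged to the riser's legs at its -y end and carried by the levelling foot beyond its +y end. Origin: on the hinge line at the board's underside, 150 mm from the board's middle. It starts with the foot end too low.
- board_mid (a point): Middle of the board's top surface; its y axis runs along the board towards the levelling foot, x across it, z up. The foot's axis is 185 mm from here along +y.
- foot_grip (a point): Grip point of the levelling foot's black wing knob: an upright bar 46 mm long (this point's x), 16 mm thick (this point's y, grip across it) and 30 mm high, which is centred 1 mm below this point; the point is about 40 mm above the hinge line's level, 25 mm above the board's top. It turns with the knob about the vertical z axis. The lug and threaded boss lie 23 mm and more below this point.
- foot (a joint): Angle of the levelling foot, rad, growing as the knob is turned clockwise seen from above, which raises the board's foot end by 0.010 rad of board tilt (10 mm of bubble travel) per rad. Range -0.6 to 5.0, stays where left (friction 0.06 N m). The table slopes a little and differently each time, so the angle that makes the board level varies: between 1.0 and 2.2 rad clockwise of the start.
- wagon: Bystander: model goods wagon 40 x 120 x 54 mm, origin at the centre of its underside.
- house: Bystander: model house on a green base 75 x 95 mm, 65 mm high, origin at the centre of its underside.
- case: Bystander: clear display case with a model car, 60 x 110 x 48 mm, origin at the centre of its underside.

How it is judged:
On the way, in this order (a step that is already met when the one before it is completed fails the run):
1. the level lies flat and lengthways on the middle of the board, let go, its bubble showing the tilt (contact force between level and board above 1 N and x of level in the frame of board_mid between -0.025 and 0.025 m and y of level in the frame of board_mid between -0.03 and 0.03 m and z of level in the frame of board_mid between -0.005 and 0.005 m and angle between the x axis of level and the y axis of board_mid, either way round below 0.15 rad and angle between level's own z axis and vertical below 0.08 rad and contact force between each of the arm, the fingers and level below 0.2 N and (value of joint bubble below -0.006 m or value of joint bubble above 0.006 m)), for 0.2 s.
2. the foot has been turned until the bubble rests central, the level lying untouched on the board (contact force between level and board above 1 N and x of level in the frame of board_mid between -0.025 and 0.025 m and y of level in the frame of board_mid between -0.03 and 0.03 m and z of level in the frame of board_mid between -0.005 and 0.005 m and angle between the x axis of level and the y axis of board_mid, either way round below 0.15 rad and angle between level's own z axis and vertical below 0.08 rad and contact force between each of the arm, the fingers and level below 0.2 N and value of joint bubble between -0.005 and 0.005 m), for 0.5 s.
At the end, for the whole second after the job is handed in: Level lengthways on the board (0.15 rad), within 25 mm across and 30 mm along of its middle, bubble within 5 mm of centre, the fingers keeping it pressed so that it bears on the board with 7 to 40 N (own weight of about 4 N included), arm clear of knob and board, all still (contact force between level and board between 1 and 40 N and x of level in the frame of board_mid between -0.025 and 0.025 m and y of level in the frame of board_mid between -0.03 and 0.03 m and z of level in the frame of board_mid between -0.005 and 0.005 m and angle between the x axis of level and the y axis of board_mid, either way round below 0.15 rad and angle between level's own z axis and vertical below 0.08 rad and value of joint bubble between -0.005 and 0.005 m and contact force between level and board above 7 N and contact force between the fingers and level above 2.5 N and contact force between each of the arm, the fingers and board below 0.5 N and velocity of joint foot between -0.05 and 0.05 rad/s and linear speed of level below 0.01 m/s); the arm keeps its last pose, push and grip.
It fails at once if the wagon is knocked away (over 25 mm) or over (distance of wagon from where it was at the start of the episode above 0.025 m or angle between wagon's own z axis and vertical above 0.4 rad).
It fails at once if the house is knocked away (over 25 mm) or over (distance of house from where it was at the start of the episode above 0.025 m or angle between house's own z axis and vertical above 0.4 rad).
It fails at once if the case is knocked away (over 25 mm) or over (distance of case from where it was at the start of the episode above 0.025 m or angle between case's own z axis and vertical above 0.4 rad).
It also fails if it takes over 72 s, if anything falls off the work surface, if the arm or the gripper's body presses on something with over 40 N, if the wrist force passes 120 N, or if a joint passes its speed limit or range.

## Working session

There is one attempt and no reset: what is moved stays moved. The work goes in short steps, Python scripts to look and compute and a shell command to move; the robot and the scene stay as the last step left them, time stands still between calls to the robot, and variables do not carry over. Pictures are saved under pics/ and viewed, at most 10 in all, crops included, and the job is handed in when it is done.

```bash
mkdir -p pics; cat > h.py <<'E'
import numpy as np, cv2
from station import telemetry, viewer, job, search_frame, cut_out
from scipy.spatial.transform import Rotation as R
def cam(n):
    c=viewer.read_camera(n); return c
def ray(c,p,z):
    d=np.array([(p[0]-c['cx'])/c['fx'],-(p[1]-c['cy'])/c['fy'],-1.])
    d=np.array(c['rotation'])@d if np.shape(c['rotation'])==(3,3) else R.from_quat(np.roll(c['rotation'],-1)).apply(d)
    o=np.array(c['origin']); return o+d*(z-o[2])/d[2]
def save(c,n,crop=None,s=1):
    im=c['img'][:,:,::-1]
    if crop: im=im[crop[1]:crop[3],crop[0]:crop[2]]
    cv2.imwrite('pics/'+n,cv2.resize(im,None,fx=s,fy=s,interpolation=cv2.INTER_CUBIC))
def rect(c,m,z):
    ys,xs=np.nonzero(m); h=cv2.convexHull(np.c_[xs,ys].astype(np.float32))[:,0]
    w=np.array([ray(c,p,z)[:2] for p in h],np.float32)
    return cv2.minAreaRect(w), cv2.boxPoints(cv2.minAreaRect(w))
def st():
    o=telemetry.get_obs(); print('t',o['t'],'pos',np.round(o['eef_pos'],4),'rot\n',np.round(R.from_quat(np.roll(o['tool_rot'],-1)).as_matrix(),3),'F',np.round(o['contact_force'],2),'w',o['gripper_width'],'g',o['grasp_force'])
E
python3 - <<'E'
from h import *
st()
for n in('top','scene'):
    c=cam(n); save(c,n+'0.png',s=1.5); print(n,{k:np.round(v,3) for k,v in c.items() if k!='img'})
    for t,z in(('level',.03),('board',.1),('foot_grip',.125),('wagon',.054),('house',.065),('case',.048)):
        r=cut_out(n,t)
        if r:
            m=r[0]['pixels']; print(t,round(r[0]['score'],2),np.round(r[0]['pixel']),ray(c,r[0]['pixel'],z).round(3),m.sum(),rect(c,m,z)[0])
E
```

```text
t 0.0 pos [0.2767 0.615  0.2303] rot
 [[-0.912  0.41  -0.001]
 [ 0.41   0.912 -0.002]
 [-0.    -0.002 -1.   ]] F [-0.16  0.25  0.06] w 1.0033944101534245 g 0.0
top {'fx': np.float64(454.384), 'fy': np.float64(454.384), 'cx': np.float64(253.671), 'cy': np.float64(192.965), 'origin': array([0.324, 0.044, 1.291]), 'rotation': array([ 0.708,  0.077, -0.076, -0.698])}
level 0.89 [159. 232.] [0.488 0.309 0.03 ] 1431 ((0.4976154863834381, 0.306206613779068), (0.04806496948003769, 0.2392505705356598), 75.9386215209961)
board 0.93 [303. 191.] [ 0.594 -0.086  0.1  ] 5086 ((0.5870611071586609, -0.07670687139034271), (0.11262733489274979, 0.36911410093307495), 0.8184711337089539)
foot_grip 0.71 [237. 194.] [0.578 0.089 0.125] 149 ((0.5869458913803101, 0.08138799667358398), (0.026434702798724174, 0.04913348704576492), 46.81237030029297)
wagon 0.93 [300. 272.] [ 0.382 -0.079  0.054] 698 ((0.38102054595947266, -0.08336414396762848), (0.04235512390732765, 0.11868482828140259), 0.81105637550354)
house 0.65 [276. 138.] [ 0.754 -0.013  0.065] 829 ((0.7542421221733093, -0.0075399503111839294), (0.079309
[... 650 characters left out ...]
58269906044), (0.38006511330604553, 0.11220787465572357), 89.78084564208984)
foot_grip 0.65 [264. 178.] [0.587 0.079 0.125] 171 ((0.5888720750808716, 0.07810353487730026), (0.030284782871603966, 0.05525052174925804), 33.69828796386719)
wagon 0.92 [169. 211.] [ 0.39  -0.096  0.054] 769 ((0.387792706489563, -0.09345743060112), (0.05497848615050316, 0.12945076823234558), 3.673187494277954)
house 0.87 [303. 249.] [ 0.759 -0.033  0.065] 1010 ((0.7736949920654297, -0.02859589457511902), (0.0715487152338028, 0.10763806104660034), 18.85896873474121)
case 0.61 [327. 179.] [0.727 0.201 0.048] 831 ((0.7260661125183105, 0.20744860172271729), (0.06080125272274017, 0.13673363626003265), 21.52815818786621)
```

View pics/top0.png

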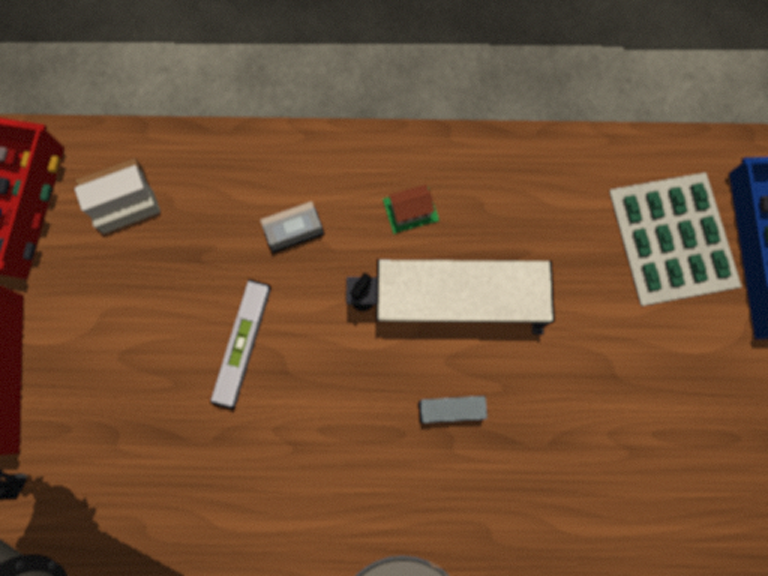

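View pics/scene0.png

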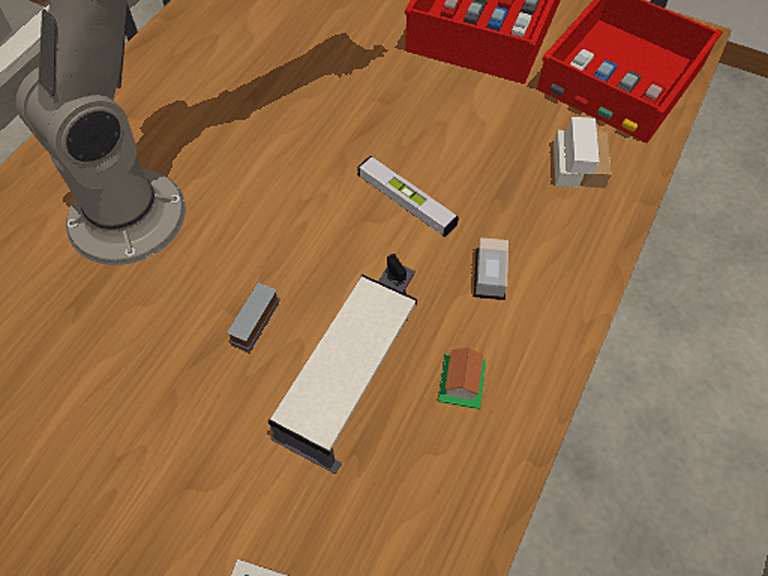

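The top view shows the level at about (240,343), the board spanning (377..552, 260..322) and the knob at (362,292), all in 1.5x pixels. The way between them is clear. I'll refine the positions next.

```bash
python3 - <<'E'
from h import *
for n in('top','scene'):
    c=cam(n); im=c['img'].astype(int); hsv=cv2.cvtColor(c['img'],cv2.COLOR_RGB2HSV)
    m=cut_out(n,'level')[0]['pixels']
    m2=cv2.dilate(m.astype(np.uint8),np.ones((5,5)))>0
    g=m2&(hsv[...,1]>100)&(hsv[...,0]>28)&(hsv[...,0]<60)
    r,b=rect(c,g,.03); print(n,'green',g.sum(),r)
    # bright top of level
    top=(m2&(hsv[...,2]>120)&(hsv[...,1]<70)); print('lvltop',top.sum(),rect(c,top,.03)[0])
    mb=cut_out(n,'board')[0]['pixels']; w=mb&(hsv[...,2]>120)&(hsv[...,1]<70)
    w=cv2.morphologyEx(w.astype(np.uint8),cv2.MORPH_OPEN,np.ones((7,7)))
    print('board',w.sum(),rect(c,w,.1)[0])
    k=search_frame(n,'foot_grip')[0]['pixel']; x,y=map(int,k)
    save(c,n+'k.png',(x-25,y-20,x+25,y+20),10); print('k',k,x-25,y-20)
a=cv2.imread('pics/topk.png');b=cv2.imread('pics/scenek.png');cv2.imwrite('pics/kk.png',cv2.resize(np.hstack([a,b]),(800,320)))
E
```

```text
top green 137 ((0.49750638008117676, 0.3080640137195587), (0.017111675813794136, 0.0848274827003479), 75.67095184326172)
lvltop 1050 ((0.49795204401016235, 0.30801618099212646), (0.04178372398018837, 0.2324196696281433), 75.98552703857422)
board 4555 ((0.5887817144393921, -0.10347174108028412), (0.10991527140140533, 0.3095532953739166), 0.818637490272522)
k [238.4, 191.4] 213 171
scene green 105 ((0.4968342185020447, 0.30692097544670105), (0.01779167726635933, 0.08492016792297363), 75.80992889404297)
lvltop 667 ((0.4935168921947479, 0.30138280987739563), (0.05588613450527191, 0.23272672295570374), 75.96690368652344)
board 4818 ((0.5892381072044373, -0.10499998927116394), (0.305198609828949, 0.11157544702291489), 89.85224914550781)
k [264.0, 175.9] 239 155
```

View pics/kk.png

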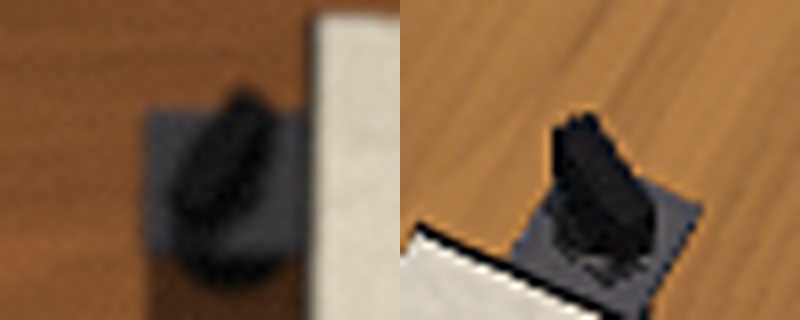

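The bar of the knob runs at about -28° from world x (I'll refine this later). Moving over the level.

```bash
R='{"delta_rot":[0,0,-10],"xyz":[-0.327,-0.190,0.13],"fingers":-1}'; python3 -m crank '[{"delta_rot":[0,0,-2],"xyz":[-0.04,-0.023,0],"fingers":-1},{"delta_rot":[0,0,-4],"xyz":[-0.08,-0.046,0],"fingers":-1},{"delta_rot":[0,0,-6],"xyz":[-0.12,-0.07,0],"fingers":-1},{"delta_rot":[0,0,-8],"xyz":[-0.16,-0.093,0],"fingers":-1},{"delta_rot":[0,0,-10],"xyz":[-0.2,-0.116,0.02],"fingers":-1},{"delta_rot":[0,0,-10],"xyz":[-0.24,-0.139,0.05],"fingers":-1},{"delta_rot":[0,0,-10],"xyz":[-0.28,-0.163,0.09],"fingers":-1},{"delta_rot":[0,0,-10],"xyz":[-0.327,-0.190,0.13],"fingers":-1},{"delta_rot":[0,0,-10],"xyz":[-0.327,-0.190,0.13],"fingers":-1},{"delta_rot":[0,0,-10],"xyz":[-0.327,-0.190,0.13],"fingers":-1}]' 40; python3 -c "
from h import *
st()"
```

```text
t: 2.1
eef_pos: [0.4985, 0.3018, 0.0984]
tool_rot: [-0.001, 0.127, 0.992, -0.003]
contact_force: [0.2, -0.2, 0.2]
gripper_width: 0.998
grasp_force: 0.0
t 2.1 pos [0.4985 0.3018 0.0984] rot
 [[-0.968  0.253 -0.003]
 [ 0.253  0.967 -0.006]
 [ 0.001 -0.006 -1.   ]] F [ 0.2  -0.23  0.17] w 0.9980143210371826 g 0.0
```

```bash
python3 -m crank '[{"delta_rot":[0,0,0],"xyz":[0,0,0.03],"fingers":-1},{"delta_rot":[0,0,0],"xyz":[0,0,0.06],"fingers":-1},{"delta_rot":[0,0,0],"xyz":[0,0,0.09],"fingers":-1},{"delta_rot":[0,0,0],"xyz":[0,0,0.092],"fingers":-1},{"delta_rot":[0,0,0],"xyz":[0,0,0.092],"fingers":-1}]'; python3 -c "
from h import *
st()"
```

```text
t: 2.6
eef_pos: [0.4969, 0.3087, 0.0095]
tool_rot: [-0.0, 0.124, 0.992, -0.0]
contact_force: [0.5, 0.1, 0.3]
gripper_width: 1.001
grasp_force: 0.0
t 2.6 pos [0.4969 0.3087 0.0095] rot
 [[-0.969  0.245 -0.001]
 [ 0.245  0.969 -0.   ]
 [ 0.001 -0.    -1.   ]] F [0.49 0.06 0.29] w 1.0010124102754225 g 0.0
```

```bash
python3 -m crank '[{"delta_rot":[0,0,0],"xyz":[0,0,0],"fingers":1},{"delta_rot":[0,0,0],"xyz":[0,0,0],"fingers":1},{"delta_rot":[0,0,0],"xyz":[0,0,0],"fingers":1},{"delta_rot":[0,0,0],"xyz":[0,0,0],"fingers":1},{"delta_rot":[0,0,0],"xyz":[0,0,0],"fingers":1},{"delta_rot":[0,0,0],"xyz":[0,0,0],"fingers":1},{"delta_rot":[0,0,0],"xyz":[0,0,0],"fingers":1},{"delta_rot":[0,0,0],"xyz":[0,0,0],"fingers":1},{"delta_rot":[0,0,0],"xyz":[0,0,0],"fingers":1},{"delta_rot":[0,0,0],"xyz":[0,0,0],"fingers":1}]' 60; python3 -c "
from h import *
st()"
```

```text
t: 3.6
eef_pos: [0.4978, 0.3082, 0.0107]
tool_rot: [0.001, 0.124, 0.992, 0.0]
contact_force: [-1.9, -2.3, 8.3]
gripper_width: 0.452
grasp_force: 62.7
t 3.6 pos [0.4978 0.3082 0.0107] rot
 [[-0.969  0.246  0.001]
 [ 0.246  0.969  0.001]
 [-0.001  0.001 -1.   ]] F [-1.86 -2.35  8.32] w 0.4516399038220743 g 62.73032784461975
```

```bash
python3 -m crank '[{"delta_rot":[0,0,0],"xyz":[0,0,-0.02],"fingers":1},{"delta_rot":[0,0,0],"xyz":[0,0,-0.05],"fingers":1},{"delta_rot":[0,0,0],"xyz":[0,0,-0.09],"fingers":1},{"delta_rot":[0,0,6],"xyz":[-0.0096,-0.0194,-0.13],"fingers":1},{"delta_rot":[0,0,13],"xyz":[-0.0269,-0.0544,-0.15],"fingers":1},{"delta_rot":[0,0,21],"xyz":[-0.0462,-0.0932,-0.16],"fingers":1},{"delta_rot":[0,0,29],"xyz":[-0.0655,-0.132,-0.17],"fingers":1},{"delta_rot":[0,0,37],"xyz":[-0.0847,-0.171,-0.18],"fingers":1},{"delta_rot":[0,0,45],"xyz":[-0.104,-0.21,-0.18],"fingers":1},{"delta_rot":[0,0,53],"xyz":[-0.123,-0.249,-0.18],"fingers":1}]'; python3 -c "
from h import *
st()"
```

```text
t: 4.6
eef_pos: [0.5548, 0.0348, 0.1896]
tool_rot: [-0.0, 0.556, 0.831, 0.0]
contact_force: [1.0, -0.2, -5.5]
gripper_width: 0.454
grasp_force: 62.1
t 4.6 pos [0.5548 0.0348 0.1896] rot
 [[-0.382  0.924  0.   ]
 [ 0.924  0.382  0.001]
 [ 0.001  0.    -1.   ]] F [ 0.98 -0.19 -5.55] w 0.4535408528614585 g 62.089000940322876
```

```bash
python3 -m crank '[{"delta_rot":[0,0,7],"xyz":[-0.04,-0.008,0],"fingers":1},{"delta_rot":[0,0,14],"xyz":[-0.08,-0.015,0],"fingers":1},{"delta_rot":[0,0,20],"xyz":[-0.115,-0.021,0],"fingers":1},{"delta_rot":[0,0,22.5],"xyz":[-0.14,-0.026,0],"fingers":1},{"delta_rot":[0,0,22.5],"xyz":[-0.153,-0.0285,0.02],"fingers":1},{"delta_rot":[0,0,22.5],"xyz":[-0.153,-0.0285,0.04],"fingers":1},{"delta_rot":[0,0,22.5],"xyz":[-0.153,-0.0285,0.05],"fingers":1},{"delta_rot":[0,0,22.5],"xyz":[-0.153,-0.0285,0.05],"fingers":1},{"delta_rot":[0,0,22.5],"xyz":[-0.153,-0.0285,0.05],"fingers":1},{"delta_rot":[0,0,22.5],"xyz":[-0.153,-0.0285,0.05],"fingers":1}]'; python3 -c "
from h import *
st()
c=cam('top');save(c,'pl.png',(200,130,420,260),3.4)
hsv=cv2.cvtColor(c['img'],cv2.COLOR_RGB2HSV)"
```

```text
t: 5.6
eef_pos: [0.5889, -0.1152, 0.1403]
tool_rot: [0.001, 0.705, 0.709, 0.001]
contact_force: [-0.3, -0.0, -4.5]
gripper_width: 0.457
grasp_force: 61.8
t 5.6 pos [ 0.5889 -0.1152  0.1403] rot
 [[-0.006  1.     0.002]
 [ 1.     0.006  0.   ]
 [ 0.     0.002 -1.   ]] F [-0.27 -0.04 -4.49] w 0.45693620636966936 g 61.82615518569946
```

View pics/pl.png

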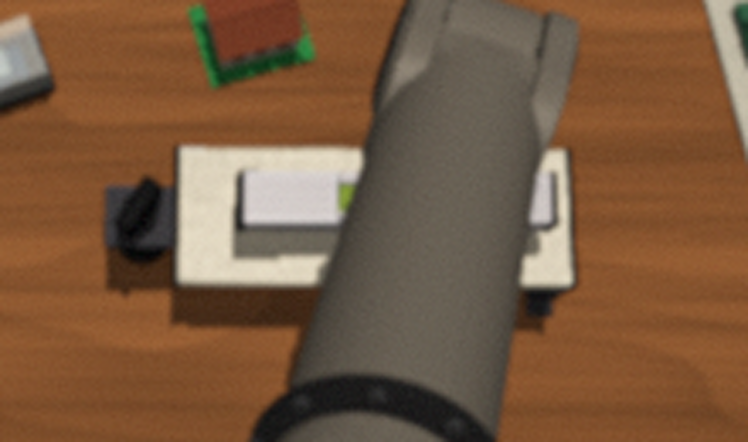

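The level hangs above the board, centred and aligned (x 240–555, y 170–228 in this crop). Lowering.

```bash
python3 -m crank '[{"delta_rot":[0,0,0],"xyz":[0,0,0.012],"fingers":1},{"delta_rot":[0,0,0],"xyz":[0,0,0.022],"fingers":1},{"delta_rot":[0,0,0],"xyz":[0,0,0.026],"fingers":1},{"delta_rot":[0,0,0],"xyz":[0,0,0.026],"fingers":1},{"delta_rot":[0,0,0],"xyz":[0,0,0.026],"fingers":1}]'; sleep 0; python3 -m crank '[{"delta_rot":[0,0,0],"xyz":[0,0,0.001],"fingers":1},{"delta_rot":[0,0,0],"xyz":[0,0,0.002],"fingers":1},{"delta_rot":[0,0,0],"xyz":[0,0,0.002],"fingers":1}]'
```

```text
t: 6.15
eef_pos: [0.5882, -0.1157, 0.1131]
tool_rot: [-0.0, 0.705, 0.709, -0.0]
contact_force: [0.5, -0.5, -3.8]
gripper_width: 0.453
grasp_force: 61.9
t: 6.45
eef_pos: [0.5882, -0.1156, 0.1113]
tool_rot: [0.0, 0.705, 0.709, 0.0]
contact_force: [0.1, 0.2, -4.2]
gripper_width: 0.452
grasp_force: 61.9
```

```bash
python3 -m crank '[{"delta_rot":[0,0,0],"xyz":[0,0,0.001],"fingers":1},{"delta_rot":[0,0,0],"xyz":[0,0,0.0015],"fingers":1},{"delta_rot":[0,0,0],"xyz":[0,0,0.0015],"fingers":1}]'; python3 -m crank '[{"delta_rot":[0,0,0],"xyz":[0,0,0.001],"fingers":1},{"delta_rot":[0,0,0],"xyz":[0,0,0.0015],"fingers":1},{"delta_rot":[0,0,0],"xyz":[0,0,0.0015],"fingers":1}]'
```

```text
t: 6.75
eef_pos: [0.5884, -0.1155, 0.1099]
tool_rot: [0.0, 0.705, 0.709, 0.0]
contact_force: [0.6, 0.1, -3.6]
gripper_width: 0.456
grasp_force: 62.1
t: 7.05
eef_pos: [0.5884, -0.1153, 0.1086]
tool_rot: [0.0, 0.705, 0.709, 0.0]
contact_force: [-1.3, 1.8, 0.8]
gripper_width: 0.45
grasp_force: 62.5
```

```bash
python3 -m crank '[{"delta_rot":[0,0,0],"xyz":[0,0,0.0005],"fingers":0.1},{"delta_rot":[0,0,0],"xyz":[0,0,0.0005],"fingers":0.0},{"delta_rot":[0,0,0],"xyz":[0,0,0.0005],"fingers":-0.2},{"delta_rot":[0,0,0],"xyz":[0,0,0],"fingers":-0.4},{"delta_rot":[0,0,0],"xyz":[0,0,0],"fingers":-0.5},{"delta_rot":[0,0,0],"xyz":[0,0,0],"fingers":-0.5},{"delta_rot":[0,0,0],"xyz":[0,0,-0.02],"fingers":-0.5},{"delta_rot":[0,0,0],"xyz":[0,0,-0.06],"fingers":-0.5},{"delta_rot":[0,0,0],"xyz":[0,0,-0.1],"fingers":-0.5},{"delta_rot":[0,0,0],"xyz":[0,0,-0.1],"fingers":-0.5}]'
```

```text
t: 8.05
eef_pos: [0.5915, -0.1168, 0.2139]
tool_rot: [0.004, 0.706, 0.709, 0.003]
contact_force: [0.0, 0.3, 0.4]
gripper_width: 0.753
grasp_force: 0.0
```

```bash
python3 -m crank '[{"delta_rot":[0,0,0],"xyz":[0.05,0,0],"fingers":-0.5},{"delta_rot":[0,0,0],"xyz":[0.1,0,0],"fingers":-0.5},{"delta_rot":[0,0,0],"xyz":[0.15,0,0],"fingers":-0.5},{"delta_rot":[0,0,0],"xyz":[0.2,0,0],"fingers":-0.5},{"delta_rot":[0,0,0],"xyz":[0.25,0,0],"fingers":-0.5},{"delta_rot":[0,0,0],"xyz":[0.3,0,0],"fingers":-0.5},{"delta_rot":[0,0,0],"xyz":[0.34,0,0],"fingers":-0.5},{"delta_rot":[0,0,0],"xyz":[0.34,0,0],"fingers":-0.5},{"delta_rot":[0,0,0],"xyz":[0.34,0,0],"fingers":-0.5}]'
cat >> h.py <<'E'
def meas(n):
    c=cam(n); hsv=cv2.cvtColor(c['img'],cv2.COLOR_RGB2HSV)
    r=cut_out(n,'level'); 
    if not r: print(n,'no level'); return c
    m=cv2.dilate(r[0]['pixels'].astype(np.uint8),np.ones((5,5)))>0
    g=m&(hsv[...,1]>100)&(hsv[...,0]>28)&(hsv[...,0]<60)
    q,b=rect(c,g,.128); print(n,'green',g.sum(),q)
    # bubble: bright spot within the green hull
    hull=np.zeros(g.shape,np.uint8); ys,xs=np.nonzero(g); cv2.fillConvexPoly(hull,cv2.convexHull(np.c_[xs,ys].astype(np.int32)),1)
    w=hsv[...,2]*(hsv[...,1]<110)*hull*(hsv[...,2]>140)
    ys,xs=np.nonzero(w)
    if len(xs): print(' bubble px',len(xs),xs.mean(),ys.mean(),ray(c,(xs.mean(),ys.mean()),.128).round(4),'y off from green', round(float(ray(c,(xs.mean(),ys.mean()),.128)[1]-q[0][1]),4))
    return c
E
python3 - <<'E'
from h import *
st()
a=meas('top');b=meas('scene')
save(a,'a.png',(220,165,380,220),5);save(b,'b.png',(170,150,300,270),5)
A=cv2.imread('pics/a.png');B=cv2.resize(b['img'][150:260,170:310,::-1],(412,324),interpolation=cv2.INTER_CUBIC)
K=cv2.resize(a['img'][170:212,215:265,::-1],(386,324),interpolation=cv2.INTER_CUBIC)
A=cv2.resize(A,(798,274));cv2.imwrite('pics/ab.png',np.vstack([A,np.hstack([B,K])]))
for c,n in((a,'top'),(b,'scene')):
    v=c['img'].max(2); k=cut_out(n,'foot_grip')
    if k:
        m=cv2.dilate(k[0]['pixels'].astype(np.uint8),np.ones((5,5)))>0
        for th in(30,38,45):
            g=m&(v<th); print(n,th,g.sum(),rect(c,g,.139)[0] if g.sum()>5 else '')
E
```

```text
t: 8.95
eef_pos: [0.586, 0.2255, 0.2075]
tool_rot: [-0.0, 0.704, 0.71, -0.001]
contact_force: [0.2, -1.3, 0.3]
gripper_width: 0.75
grasp_force: 0.0
t 8.95 pos [0.586  0.2255 0.2075] rot
 [[-0.007  1.    -0.001]
 [ 1.     0.007 -0.001]
 [-0.001 -0.001 -1.   ]] F [ 0.16 -1.35  0.29] w 0.7503893147581675 g 0.0
top green 149 ((0.5876181125640869, -0.11408119648694992), (0.016131769865751266, 0.08426590263843536), 0.8225077986717224)
 bubble px 63 320.7142857142857 191.5873015873016 [ 0.5862 -0.129   0.128 ] y off from green -0.0149
scene green 224 ((0.5876089930534363, -0.11528939008712769), (0.025171050801873207, 0.23441721498966217), 4.0510077476501465)
 bubble px 361 226.80886426592798 242.4819944598338 [ 0.5939 -0.1305  0.128 ] y off from green -0.0152
top 30 138 ((0.5787386894226074, 0.08138298988342285), (0.023398254066705704, 0.04836251214146614), 65.19657897949219)
top 38 155 ((0.579083263874054, 0.08059421181678772), (0.026884349063038826, 0.049648165702819824), 65.20767974853516)
top 45 176 ((0.5801871418952942, 0.0815432071685791), (0.029664425179362297, 0.05043678358197212), 75.41548156738281)
```

View pics/ab.png

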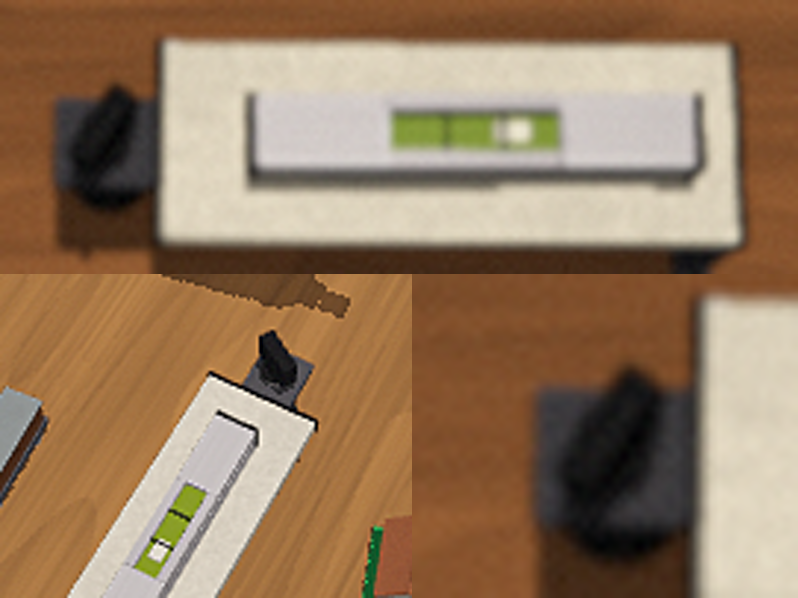

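The level lies straight on the board, about 11 mm towards the hinge. The bubble is at about column 512 with the line centre at 476, so roughly 19 mm towards the hinge, and the foot has to rise about 1.9 rad. Next I'll fit the knob angle.

```bash
cat >> h.py <<'E'
def proj(c,P):
    M=c['rotation'] if np.shape(c['rotation'])==(3,3) else R.from_quat(np.roll(c['rotation'],-1)).as_matrix()
    p=(np.atleast_2d(P)-c['origin'])@M
    return np.c_[c['cx']-c['fx']*p[:,0]/p[:,2], c['cy']+c['fy']*p[:,1]/p[:,2]]
def knob(cs,z=.125,th=45,guess=None):
    from scipy.optimize import differential_evolution as DE
    S=4; data=[]
    for c in cs:
        u=proj(c,[.588,.081,z])[0].astype(int); W=18
        im=c['img'][u[1]-W:u[1]+W,u[0]-W:u[0]+W].max(2); data.append((c,u-W,cv2.resize(im,None,fx=S,fy=S,interpolation=cv2.INTER_LINEAR)<th))
    def cost(p,full=False):
        a,x,y,r=p; e=[np.cos(a),np.sin(a)]; n=[-e[1],e[0]]; J=0
        bar=np.array([[x+s*.023*e[0]+t*.008*n[0],y+s*.023*e[1]+t*.008*n[1],z-1e-3+h*.015] for s in(-1,1) for t in(-1,1) for h in(-1,1)])
        f=np.linspace(0,6.28,16); boss=np.array([[x+r*np.cos(k),y+r*np.sin(k),zz] for k in f for zz in(z-.04,z-.023)])
        for c,o,m in data:
            I=np.zeros(m.shape,np.uint8)
            for q in(bar,boss): cv2.fillConvexPoly(I,cv2.convexHull(((proj(c,q)-o+.5)*S).astype(np.int32)),1)
            J+=1-(m&(I>0)).sum()/(m|(I>0)).sum()
        return J
    b=DE(cost,[(-np.pi/2,np.pi/2) if guess is None else (guess-.6,guess+.6),(.575,.6),(.07,.092),(.004,.018)],seed=1,maxiter=40,popsize=12)
    print('knob deg',np.rad2deg(b.x[0]).round(1),b.x[1:].round(4),'cost',round(b.fun,3)); return b.x
E
python3 - <<'E'
from h import *
a=cam('top');b=cam('scene')
for th in(35,45): knob([a],th=th);knob([b],th=th);knob([a,b],th=th)
E
```

```text
knob deg -31.8 [0.5814 0.0832 0.0105] cost 0.337
knob deg -34.4 [0.5877 0.0761 0.0042] cost 0.291
knob deg -35.1 [0.585  0.0808 0.0107] cost 0.715
knob deg -21.7 [0.5759 0.0838 0.0179] cost 0.368
knob deg -34.3 [0.588  0.0754 0.0043] cost 0.276
knob deg -35.5 [0.5844 0.0832 0.0143] cost 0.721
```

```bash
python3 -m crank '[{"delta_rot":[0,0,-8],"xyz":[-0.03,0,0],"fingers":-0.5},{"delta_rot":[0,0,-16],"xyz":[-0.06,0,0],"fingers":-0.5},{"delta_rot":[0,0,-24],"xyz":[-0.09,0,0],"fingers":-0.5},{"delta_rot":[0,0,-32],"xyz":[-0.12,0,0],"fingers":-0.5},{"delta_rot":[0,0,-40],"xyz":[-0.145,0,0],"fingers":-0.5},{"delta_rot":[0,0,-48],"xyz":[-0.145,0,0.01],"fingers":-0.5},{"delta_rot":[0,0,-56],"xyz":[-0.145,0,0.03],"fingers":-0.5},{"delta_rot":[0,0,-56],"xyz":[-0.145,0,0.04],"fingers":-0.5},{"delta_rot":[0,0,-56],"xyz":[-0.145,0,0.04],"fingers":-0.5},{"delta_rot":[0,0,-56],"xyz":[-0.145,0,0.04],"fingers":-0.5}]'; python3 -c "
from h import *
st()"
```

```text
t: 10.35
eef_pos: [0.5874, 0.0795, 0.1685]
tool_rot: [0.0, 0.291, 0.957, -0.0]
contact_force: [0.4, -0.4, 0.5]
gripper_width: 0.749
grasp_force: 0.0
t 10.35 pos [0.5874 0.0795 0.1685] rot
 [[-0.83   0.557 -0.   ]
 [ 0.557  0.83  -0.   ]
 [-0.    -0.    -1.   ]] F [ 0.44 -0.42  0.45] w 0.7486377801320822 g 0.0
```

Now descend to z≈0.111 and grip gently.

```bash
python3 -m crank '[{"delta_rot":[0,0,0],"xyz":[0,0,0.025],"fingers":-0.5},{"delta_rot":[0,0,0],"xyz":[0,0,0.045],"fingers":-0.5},{"delta_rot":[0,0,0],"xyz":[0,0,0.055],"fingers":-0.5},{"delta_rot":[0,0,0],"xyz":[0,0,0.057],"fingers":-0.2},{"delta_rot":[0,0,0],"xyz":[0,0,0.057],"fingers":0.2},{"delta_rot":[0,0,0],"xyz":[0,0,0.057],"fingers":1},{"delta_rot":[0,0,0],"xyz":[0,0,0.057],"fingers":1},{"delta_rot":[0,0,0],"xyz":[0,0,0.057],"fingers":1},{"delta_rot":[0,0,0],"xyz":[0,0,0.057],"fingers":1},{"delta_rot":[0,0,0],"xyz":[0,0,0.057],"fingers":1}]' 30; python3 -c "
from h import *
st()
b=meas('scene');c=meas('top'); save(b,'g.png',(170,130,320,250),5)"
```

```text
t: 11.35
eef_pos: [0.5883, 0.0804, 0.1122]
tool_rot: [0.001, 0.29, 0.957, 0.001]
contact_force: [1.3, 3.5, 4.0]
gripper_width: 0.177
grasp_force: 35.2
t 11.35 pos [0.5883 0.0804 0.1122] rot
 [[-0.832  0.555  0.002]
 [ 0.555  0.832  0.001]
 [-0.001  0.002 -1.   ]] F [1.31 3.54 4.02] w 0.1768492298208615 g 35.22864818572998
scene green 219 ((0.5874658226966858, -0.11550864577293396), (0.020079538226127625, 0.08693491667509079), 0.2658093571662903)
 bubble px 46 224.7608695652174 241.47826086956522 [ 0.5881 -0.1305  0.128 ] y off from green -0.015
top green 151 ((0.5876178741455078, -0.11403149366378784), (0.01613244041800499, 0.0841662809252739), 0.8212718367576599)
 bubble px 60 322.96666666666664 191.68333333333334 [ 0.5861 -0.1349  0.128 ] y off from green -0.0209
```

View pics/g.png

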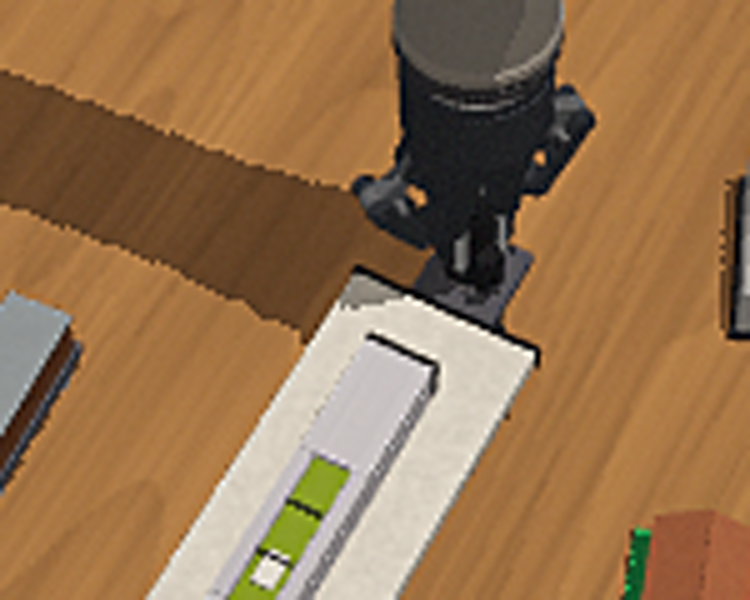

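The fingers hold the knob and the level is clear of them. The bubble is near the hinge-side line at (268,570). Turning clockwise.

```bash
python3 -m crank '[{"delta_rot":[0,0,8],"xyz":[0,0,-0.0004],"fingers":1},{"delta_rot":[0,0,16],"xyz":[0,0,-0.0009],"fingers":1},{"delta_rot":[0,0,24],"xyz":[0,0,-0.0014],"fingers":1},{"delta_rot":[0,0,32],"xyz":[0,0,-0.0018],"fingers":1},{"delta_rot":[0,0,40],"xyz":[0,0,-0.0023],"fingers":1},{"delta_rot":[0,0,48],"xyz":[0,0,-0.0028],"fingers":1},{"delta_rot":[0,0,56],"xyz":[0,0,-0.0033],"fingers":1},{"delta_rot":[0,0,64],"xyz":[0,0,-0.0038],"fingers":1},{"delta_rot":[0,0,72],"xyz":[0,0,-0.0042],"fingers":1},{"delta_rot":[0,0,80],"xyz":[0,0,-0.0047],"fingers":1}]'; python3 -m crank '[{"delta_rot":[0,0,0],"xyz":[0,0,0],"fingers":1},{"delta_rot":[0,0,0],"xyz":[0,0,0],"fingers":1},{"delta_rot":[0,0,0],"xyz":[0,0,0],"fingers":1},{"delta_rot":[0,0,0],"xyz":[0,0,0],"fingers":1},{"delta_rot":[0,0,0],"xyz":[0,0,0],"fingers":1},{"delta_rot":[0,0,0],"xyz":[0,0,0],"fingers":1},{"delta_rot":[0,0,0],"xyz":[0,0,0],"fingers":1},{"delta_rot":[0,0,0],"xyz":[0,0,0],"fingers":1},{"delta_rot":[0,0,0],"xyz":[0,0,0],"fingers":1},{"delta_rot":[0,0,0],"xyz":[0,0,0],"fingers":1}]'
python3 -m crank '[{"delta_rot":[0,0,0],"xyz":[0,0,0],"fingers":1},{"delta_rot":[0,0,0],"xyz":[0,0,0],"fingers":1},{"delta_rot":[0,0,0],"xyz":[0,0,0],"fingers":1},{"delta_rot":[0,0,0],"xyz":[0,0,0],"fingers":1},{"delta_rot":[0,0,0],"xyz":[0,0,0],"fingers":1},{"delta_rot":[0,0,0],"xyz":[0,0,0],"fingers":1},{"delta_rot":[0,0,0],"xyz":[0,0,0],"fingers":1},{"delta_rot":[0,0,0],"xyz":[0,0,0],"fingers":1},{"delta_rot":[0,0,0],"xyz":[0,0,0],"fingers":1},{"delta_rot":[0,0,0],"xyz":[0,0,0],"fingers":1}]' >/dev/null
cat >> h.py <<'E'
def prof(n):
    c=cam(n); ys=np.arange(-.165,-.065,.002); 
    out=[]
    for y in ys:
        p=proj(c,[[.5872+dx,y,.1282] for dx in(-.003,0,.003)]); 
        v=np.mean([cv2.getRectSubPix(c['img'],(1,1),(float(a),float(b)))[0,0].astype(float) for a,b in p],0); out.append(v)
    out=np.array(out); print(n,'y(mm): blue / green');print(' '.join(f'{y*1e3:.0f}:{o[2]:.0f}/{o[1]:.0f}' for y,o in zip(ys,out))); return c
E
python3 - <<'E'
from h import *
st()
a=prof('top');b=prof('scene')
A=cv2.resize(a['img'][175:210,285:345,::-1],(480,280),interpolation=cv2.INTER_CUBIC);B=cv2.resize(b['img'][215:250,205:265,::-1],(480,280),interpolation=cv2.INTER_CUBIC)
cv2.imwrite('pics/bub.png',np.vstack([A,B]))
E
```

```text
t: 12.55
eef_pos: [0.5878, 0.0795, 0.1167]
tool_rot: [0.0, 0.839, 0.544, 0.001]
contact_force: [-0.1, 2.7, 6.1]
gripper_width: 0.181
grasp_force: 34.7
t: 13.55
eef_pos: [0.5877, 0.0795, 0.1166]
tool_rot: [0.0, 0.837, 0.546, 0.001]
contact_force: [0.2, 2.3, 5.6]
gripper_width: 0.177
grasp_force: 34.7
t 14.55 pos [0.5877 0.0795 0.1166] rot
 [[ 0.403  0.915  0.001]
 [ 0.915 -0.403  0.001]
 [ 0.001  0.001 -1.   ]] F [-0.6   2.55  5.44] w 0.1782272921344051 g 34.737746715545654
top y(mm): blue / green
-165:194/196 -163:186/189 -161:165/171 -159:116/142 -157:77/137 -155:57/141 -153:54/150 -151:55/150 -149:57/150 -147:58/150 -145:57/150 -143:57/150 -141:57/150 -139:57/150 -137:57/148 -135:59/145 -133:69/133 -131:93/134 -129:128/153 -127:165/188 -125:184/207 -123:191/215 -121:192/217 -119:193/217 -117:192/217 -115:175/206 -113:141/185 -111:98/161 -109:66/150 -107:58/150 -105:56/149 -103:56/145 -101:53/133 -99:50/123 -97:51/129 -95:55/142 -93:58/152 -91:59/153 -89:59/153 -87:59/152 -85:57/151 -83:58/151 -81:58/152 -79:57/151 -77:55/149 -75:56/150 -73:67/149 -71:98/155 -69:142/169 -67:184/192
scene y(mm): blue / green
-165:196/195 -163:204/196 -161:195/194 -159:79/161 -157:26/154 -155:36/157 -153:38/158 -151:39/157 -149:39/157 -147:39/157 -145:40/158 -143:40/158 -141:38/158 -139:35/157 -137:34/155 -135:88/159 -133:184/196 -131:133/135 -129:118/123 -127:203/216 -125:215/228 -123:207/220 -121:209/221 -119:212/222 -117:220/225 -115:148/189 -113:34/153 -111:31/156 -109:38/158 -107:40/159 -105:40/164 -103:37/153 -101:25/71 -99:31/62 -97:39/142 -95:40/164 -93:41/161 -91:39/158 -89:39/158 -87:40/157 -85:37/157 -83:37/157 -81:38/158 -79:38/158 -77:36/158 -75:35/158 -73:49/149 -71:105/132 -69:170/160 -67:200/197
```

View pics/bub.png

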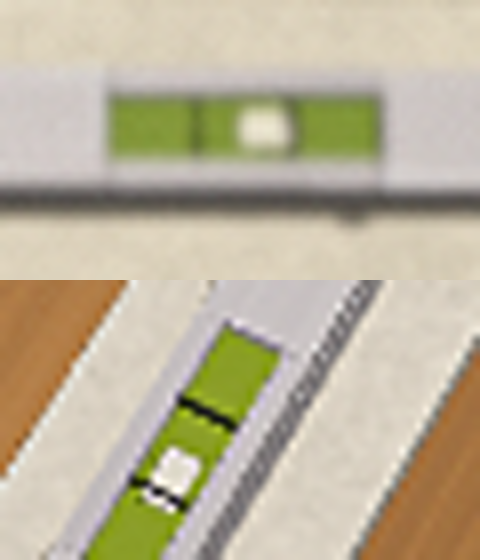

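The bubble spans -135..-114 mm with the line centre at -115, so it is still about 9.8 mm towards the hinge. I'll turn another 48° and let it settle.

```bash
python3 -m crank '[{"delta_rot":[0,0,8],"xyz":[0,0,-0.0004],"fingers":1},{"delta_rot":[0,0,16],"xyz":[0,0,-0.0009],"fingers":1},{"delta_rot":[0,0,24],"xyz":[0,0,-0.0014],"fingers":1},{"delta_rot":[0,0,32],"xyz":[0,0,-0.0018],"fingers":1},{"delta_rot":[0,0,40],"xyz":[0,0,-0.0023],"fingers":1},{"delta_rot":[0,0,48],"xyz":[0,0,-0.0028],"fingers":1},{"delta_rot":[0,0,48],"xyz":[0,0,-0.0028],"fingers":1},{"delta_rot":[0,0,48],"xyz":[0,0,-0.0028],"fingers":1},{"delta_rot":[0,0,48],"xyz":[0,0,-0.0028],"fingers":1},{"delta_rot":[0,0,48],"xyz":[0,0,-0.0028],"fingers":1}]'; for i in 1 2; do python3 -m crank '[{"delta_rot":[0,0,0],"xyz":[0,0,0],"fingers":1},{"delta_rot":[0,0,0],"xyz":[0,0,0],"fingers":1},{"delta_rot":[0,0,0],"xyz":[0,0,0],"fingers":1},{"delta_rot":[0,0,0],"xyz":[0,0,0],"fingers":1},{"delta_rot":[0,0,0],"xyz":[0,0,0],"fingers":1},{"delta_rot":[0,0,0],"xyz":[0,0,0],"fingers":1},{"delta_rot":[0,0,0],"xyz":[0,0,0],"fingers":1},{"delta_rot":[0,0,0],"xyz":[0,0,0],"fingers":1},{"delta_rot":[0,0,0],"xyz":[0,0,0],"fingers":1},{"delta_rot":[0,0,0],"xyz":[0,0,0],"fingers":1}]'>/dev/null; python3 - <<'E'
from h import *
st()
prof('scene')
E
done
```

```text
t: 15.65
eef_pos: [0.5873, 0.0798, 0.1193]
tool_rot: [-0.001, 0.987, 0.159, 0.0]
contact_force: [-1.2, 3.7, 6.4]
gripper_width: 0.181
grasp_force: 34.9
t 16.65 pos [0.5873 0.0798 0.1193] rot
 [[ 0.95   0.313 -0.   ]
 [ 0.313 -0.95   0.001]
 [ 0.    -0.001 -1.   ]] F [-1.02  3.63  7.27] w 0.1776175752677173 g 34.850866198539734
scene y(mm): blue / green
-165:196/194 -163:204/196 -161:195/193 -159:78/161 -157:26/155 -155:36/158 -153:39/158 -151:42/159 -149:42/159 -147:40/158 -145:40/157 -143:40/157 -141:40/157 -139:40/158 -137:40/159 -135:41/164 -133:34/141 -131:18/53 -129:29/81 -127:87/156 -125:191/206 -123:217/225 -121:212/222 -119:208/220 -117:207/219 -115:209/220 -113:208/220 -111:215/223 -109:213/219 -107:160/187 -105:53/160 -103:30/158 -101:28/101 -99:28/62 -97:40/140 -95:40/163 -93:39/160 -91:39/157 -89:40/158 -87:40/158 -85:39/157 -83:40/158 -81:40/158 -79:38/157 -77:37/158 -75:34/159 -73:42/151 -71:92/122 -69:164/153 -67:201/197
t 17.7 pos [0.5873 0.0798 0.1193] rot
 [[ 0.95   0.313 -0.   ]
 [ 0.313 -0.95   0.001]
 [ 0.    -0.001 -1.   ]] F [-0.71  4.26  7.57] w 0.17901312803198274 g 34.85079109668732
scene y(mm): blue / green
-165:196/194 -163:203/196 -161:194/192 -159:78/161 -157:27/155 -155:37/158 -153:41/158 -151:42/159 -149:40/159 -147:41/158 -145:42/158 -143:42/158 -141:40/158 -139:39/158 -137:41/160 -135:41/164 -133:35/141 -131:20/54 -129:29/81 -127:76/150 -125:177/194 -123:215/223 -121:213/223 -119:208/220 -117:207/219 -115:208/220 -113:208/219 -111:213/222 -109:214/220 -107:164/192 -105:55/162 -103:29/158 -101:27/100 -99:29/62 -97:41/140 -95:39/163 -93:38/160 -91:40/158 -89:40/157 -87:40/157 -85:39/157 -83:39/157 -81:41/158 -79:40/158 -77:36/158 -75:33/158 -73:42/151 -71:93/122 -69:165/153 -67:201/197
```

Bubble offset is -1.2 mm. I'll turn 6° more, let go and rise.

```bash
python3 -m crank '[{"delta_rot":[0,0,3],"xyz":[0,0,-0.0002],"fingers":1},{"delta_rot":[0,0,6],"xyz":[0,0,-0.0004],"fingers":1},{"delta_rot":[0,0,6],"xyz":[0,0,-0.0004],"fingers":1},{"delta_rot":[0,0,6],"xyz":[0,0,-0.0004],"fingers":0.4},{"delta_rot":[0,0,6],"xyz":[0,0,-0.0004],"fingers":0.2},{"delta_rot":[0,0,6],"xyz":[0,0,-0.0004],"fingers":0},{"delta_rot":[0,0,6],"xyz":[0,0,-0.0004],"fingers":0},{"delta_rot":[0,0,6],"xyz":[0,0,-0.02],"fingers":0},{"delta_rot":[0,0,6],"xyz":[0,0,-0.05],"fingers":0},{"delta_rot":[0,0,6],"xyz":[0,0,-0.09],"fingers":0}]';  python3 -m crank '[{"delta_rot":[0,0,0],"xyz":[0,0,0],"fingers":1},{"delta_rot":[0,0,0],"xyz":[0,0,0],"fingers":1},{"delta_rot":[0,0,0],"xyz":[0,0,0],"fingers":1},{"delta_rot":[0,0,0],"xyz":[0,0,0],"fingers":1},{"delta_rot":[0,0,0],"xyz":[0,0,0],"fingers":1},{"delta_rot":[0,0,0],"xyz":[0,0,0],"fingers":1},{"delta_rot":[0,0,0],"xyz":[0,0,0],"fingers":1},{"delta_rot":[0,0,0],"xyz":[0,0,0],"fingers":1},{"delta_rot":[0,0,0],"xyz":[0,0,0],"fingers":1},{"delta_rot":[0,0,0],"xyz":[0,0,0],"fingers":1}]'; python3 -m crank '[{"delta_rot":[0,0,0],"xyz":[0,0,0],"fingers":1},{"delta_rot":[0,0,0],"xyz":[0,0,0],"fingers":1},{"delta_rot":[0,0,0],"xyz":[0,0,0],"fingers":1},{"delta_rot":[0,0,0],"xyz":[0,0,0],"fingers":1},{"delta_rot":[0,0,0],"xyz":[0,0,0],"fingers":1},{"delta_rot":[0,0,0],"xyz":[0,0,0],"fingers":1},{"delta_rot":[0,0,0],"xyz":[0,0,0],"fingers":1},{"delta_rot":[0,0,0],"xyz":[0,0,0],"fingers":1},{"delta_rot":[0,0,0],"xyz":[0,0,0],"fingers":1},{"delta_rot":[0,0,0],"xyz":[0,0,0],"fingers":1}]' >/dev/null;python3 - <<'E'
from h import *
st()
prof('scene')
E
```

```text
t: 18.75
eef_pos: [0.5859, 0.0792, 0.2083]
tool_rot: [0.0, 0.994, 0.107, -0.002]
contact_force: [-0.2, 0.0, 0.0]
gripper_width: 0.497
grasp_force: 0.0
t: 19.75
eef_pos: [0.5873, 0.0795, 0.2088]
tool_rot: [-0.0, 0.994, 0.107, 0.0]
contact_force: [-1.4, 0.1, 0.3]
gripper_width: -0.001
grasp_force: 0.0
t 20.75 pos [0.5872 0.0794 0.2088] rot
 [[ 0.977  0.213 -0.   ]
 [ 0.213 -0.977  0.   ]
 [-0.    -0.    -1.   ]] F [ 0.36 -0.19  1.36] w 0.0019144431330543625 g 0.0
scene y(mm): blue / green
-165:197/195 -163:204/197 -161:195/193 -159:79/162 -157:28/155 -155:37/158 -153:39/158 -151:41/159 -149:42/159 -147:41/159 -145:40/159 -143:39/158 -141:41/158 -139:41/159 -137:42/161 -135:42/165 -133:36/142 -131:24/55 -129:33/84 -127:35/153 -125:39/161 -123:110/166 -121:197/205 -119:219/227 -117:211/222 -115:209/221 -113:208/220 -111:210/222 -109:209/221 -107:214/223 -105:215/223 -103:139/189 -101:34/115 -99:22/68 -97:37/138 -95:40/163 -93:40/160 -91:39/159 -89:40/158 -87:40/158 -85:40/158 -83:41/159 -81:40/158 -79:39/158 -77:37/159 -75:35/161 -73:34/155 -71:78/119 -69:161/150 -67:201/198
```

Released, and the bubble sits at about +2 mm, inside the lines. Pressing next at y≈-0.06, on the solid top beside the vial, where the bubble stays visible.

```bash
python3 -m crank '[{"delta_rot":[0,0,0],"xyz":[-0.0099,0.0453,0],"fingers":1},{"delta_rot":[0,0,0],"xyz":[-0.0197,0.0907,0],"fingers":1},{"delta_rot":[0,0,0],"xyz":[-0.0296,0.136,0],"fingers":1},{"delta_rot":[0,0,0],"xyz":[-0.0296,0.136,0.02],"fingers":1},{"delta_rot":[0,0,0],"xyz":[-0.0296,0.136,0.04],"fingers":1},{"delta_rot":[0,0,0],"xyz":[-0.0296,0.136,0.06],"fingers":1},{"delta_rot":[0,0,0],"xyz":[-0.0296,0.136,0.07],"fingers":1},{"delta_rot":[0,0,0],"xyz":[-0.0296,0.136,0.072],"fingers":1},{"delta_rot":[0,0,0],"xyz":[-0.0296,0.136,0.072],"fingers":1},{"delta_rot":[0,0,0],"xyz":[-0.0296,0.136,0.072],"fingers":1}]'; python3 -m crank '[{"delta_rot":[0,0,0],"xyz":[0,0,0.002],"fingers":1},{"delta_rot":[0,0,0],"xyz":[0,0,0.004],"fingers":1},{"delta_rot":[0,0,0],"xyz":[0,0,0.004],"fingers":1},{"delta_rot":[0,0,0],"xyz":[0,0,0.004],"fingers":1}]'
```

```text
t: 21.8
eef_pos: [0.5879, -0.0599, 0.1377]
tool_rot: [0.0, 0.994, 0.107, 0.001]
contact_force: [0.3, -0.3, -0.2]
gripper_width: 0.005
grasp_force: 0.0
t: 22.2
eef_pos: [0.5873, -0.0597, 0.1329]
tool_rot: [-0.0, 0.994, 0.107, 0.0]
contact_force: [-0.1, -0.3, 0.3]
gripper_width: -0.003
grasp_force: 0.0
```

```bash
python3 -m crank '[{"delta_rot":[0,0,0],"xyz":[0,0,0.001],"fingers":1},{"delta_rot":[0,0,0],"xyz":[0,0,0.0015],"fingers":1},{"delta_rot":[0,0,0],"xyz":[0,0,0.0015],"fingers":1}]' | grep -E "eef|force"; python3 -m crank '[{"delta_rot":[0,0,0],"xyz":[0,0,0.001],"fingers":1},{"delta_rot":[0,0,0],"xyz":[0,0,0.001],"fingers":1},{"delta_rot":[0,0,0],"xyz":[0,0,0.001],"fingers":1}]'| grep -E "eef|force"
```

```text
eef_pos: [0.5872, -0.0597, 0.1312]
contact_force: [-0.4, -0.3, -0.8]
grasp_force: 0.0
eef_pos: [0.5874, -0.0598, 0.1305]
contact_force: [-1.7, 0.9, 3.5]
grasp_force: 1.8
```

```bash
python3 -m crank '[{"delta_rot":[0,0,0],"xyz":[0,0,0.0005],"fingers":1},{"delta_rot":[0,0,0],"xyz":[0,0,0.001],"fingers":1},{"delta_rot":[0,0,0],"xyz":[0,0,0.001],"fingers":1}]' | grep -E "eef|force"
```

```text
eef_pos: [0.5876, -0.0597, 0.1302]
contact_force: [-3.2, 1.1, 9.7]
grasp_force: 5.1
```

```bash
for i in 1 2; do python3 -m crank '[{"delta_rot":[0,0,0],"xyz":[0,0,0],"fingers":1},{"delta_rot":[0,0,0],"xyz":[0,0,0],"fingers":1},{"delta_rot":[0,0,0],"xyz":[0,0,0],"fingers":1},{"delta_rot":[0,0,0],"xyz":[0,0,0],"fingers":1},{"delta_rot":[0,0,0],"xyz":[0,0,0],"fingers":1},{"delta_rot":[0,0,0],"xyz":[0,0,0],"fingers":1},{"delta_rot":[0,0,0],"xyz":[0,0,0],"fingers":1},{"delta_rot":[0,0,0],"xyz":[0,0,0],"fingers":1},{"delta_rot":[0,0,0],"xyz":[0,0,0],"fingers":1},{"delta_rot":[0,0,0],"xyz":[0,0,0],"fingers":1}]' | grep -E "^t|eef|force"; done; python3 - <<'E'
from h import *
b=prof('scene'); save(b,'end.png',(160,110,330,300),3.1)
E
```

```text
t: 24.1
eef_pos: [0.5876, -0.0597, 0.1302]
tool_rot: [-0.0, 0.994, 0.107, 0.0]
contact_force: [-1.9, 1.8, 9.3]
grasp_force: 5.0
t: 25.1
eef_pos: [0.5876, -0.0597, 0.1302]
tool_rot: [-0.0, 0.994, 0.107, 0.0]
contact_force: [-2.1, 0.7, 9.9]
grasp_force: 5.0
scene y(mm): blue / green
-165:197/195 -163:204/197 -161:194/193 -159:78/161 -157:27/156 -155:37/158 -153:41/159 -151:42/159 -149:41/159 -147:40/158 -145:41/158 -143:42/159 -141:41/158 -139:42/159 -137:41/160 -135:40/165 -133:34/142 -131:21/54 -129:28/82 -127:46/151 -125:122/175 -123:204/214 -121:218/226 -119:212/223 -117:213/225 -115:202/214 -113:138/149 -111:129/138 -109:130/138 -107:138/147 -105:76/120 -103:15/89 -101:16/61 -99:19/39 -97:23/81 -95:23/96 -93:23/95 -91:24/94 -89:23/94 -87:24/94 -85:23/94 -83:23/96 -81:23/86 -79:28/66 -77:32/64 -75:34/70 -73:43/84 -71:49/65 -69:52/45 -67:34/29
```

View pics/end.png

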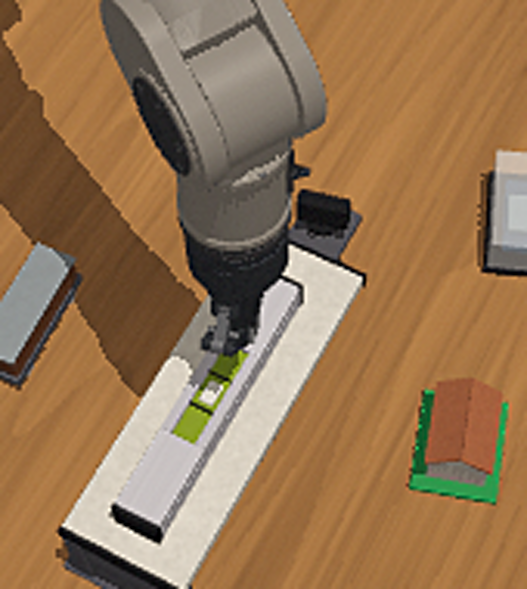

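The shut fingers press the level with about 10 N. The bubble at (211,390) is central between the lines (-125..-105 mm, offset about 0). The bystanders are undisturbed.

```bash
python3 -c "
from station import job
print(job.hand_in())"
```

```text
the job is handed in; nothing more can be done
None
```

The job is handed in after about 25 s of robot time: the level lies lengthways on the board, the bubble is central between its lines, the fingers hold it down with about 10 N, and the wagon, house and case were not touched; no verdict was shown.

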